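Close the service panel of a vial cooling unit and hold it shut

ROBOT

A 6-joint arm with a two-finger parallel gripper is mounted at the origin on the work surface. World frame = base frame: x ahead of the robot, y to its left, z up, the work surface at z = 0. Lengths are in mm, angles in rad, forces in N, time in s.
With the tool pointing down it reaches from about 325 to 1000 mm from the base axis. Payload 5.1 kg.
Tool frame: the origin (TCP) lies at the very end of the fingers, on their centre line; the grasp point (between the pads) lies 19 mm behind it (env.tcp_to_grasp is the x of the grasp point in the tool frame, in mm); x points along the fingers, y is the direction in which the jaws open and shut, and the axes are right-handed (so a half turn about x gives the same grasp; the last joint's range is limited). The gripper opens to 85 mm and grips with 20 to 120 N. Pads are 22 mm wide; open, the fingers measure 114 mm over their backs; the gripper's body (76 mm by 85 mm) begins 54 mm behind the grasp point. The pads swing forward as they close: fully open they stand 13 mm farther back than shut.
Start: joints at [1.035, 0.124, 1.65, -0, 1.367, -0.083], TCP at [284.383, 584.475, 231.322] pointing down, gripper open.
Joint ranges: [-2.61, 2.61], [-1.02, 2.33], [0.03, 2.71], [-1.35, 4.49], [0.32, 2.68], [-2.91, 2.91]. Speed limits (rad/s): [2.57, 2.57, 3.14, 3.14, 3.14, 3.14].

INTERFACE

Orientations are given as a unit quaternion [x, y, z, w].
In Python, from cell import env gives the robot as it stands.
- The arm moves only by the tool move_arm, never from a script. Its argument "moves" is text: rows parted by semicolons, each of 7 numbers parted by spaces: the closure, from -1 (fully open) to 1 (shut), then the shift along the tool's x, y, z in m, then the turn, a rotation vector about the tool's x, y, z in degrees. In form: grip tx ty tz rx ry rz; .... A call has 1 to 8 rows; each row shifts and turns the commanded pose from where the row before left it, along the tool's axes as they then stand; what a row does not reach is not made up. A row lasts 1/12 s, in which the tool goes at most 41.7 mm and 7.16 degrees, less where a joint would pass 70% of its speed; a pose out of reach is approached as far as the arm can. A call with a gripper value outside its range is refused whole. The fingers move at their own pace and stop on an object; the grip force is fixed at half the most. Time passes only in rows, so rows that do not move let the fingers close. It gives the time, the measured TCP pose, the force and the opening at its end, in the units of the state.
- env.get_state(): the state, without advancing time (a new reading comes with each control period).
- env.read_camera(name): name is "scene" or "top" or "wrist"; returns (picture, depth): 420x560x3 uint8, blue, green, red; 420x560 float32, mm along the optical axis (not along the pixel's ray), 0 where there is no reading.
- env.camera_params(name): a dict with "fx", "fy", "cx", "cy" (pixels), "D" ([k1, k2, p1, p2, k3] as OpenCV has them; the pictures are not rectified), "R" (3x3) and "t" (3): a world point X has camera coordinates R X + t; the wrist camera has in their place "mount" (4x4, takes a point from camera to tool coordinates, whose origin is the TCP and whose axes are the tool frame's). Camera axes: x right, y down, z forward; pixel columns grow to the right and rows downward; lengths in mm; the calibration is good to about 2 mm. A picture is of the moment at which its call begins: read the wrist's pose just before it. camera_params takes no time and is no camera call.
- env.hand_in(): hands the job in, once; it reports no verdict.
The state is a dict: "time_s": time; "joint_pos": joint angles; "qd": joint speeds; "effort": joint torques, N m; "tcp_pos": TCP position; "tcp_rot": TCP orientation; "wrist_force": force on the tool from outside, world axes, zero at the start; "torque": the same for the moment, N m; "gripper_width": finger opening in mm.
Only numpy, scipy, OpenCV 4.12 (cv2) and the standard library are available. Lean on these libraries where they do the work, as an engineer would, in place of code of your own. Each camera call takes 0.05 s, during which the arm holds its last target. There are 200 camera calls.

TASK

The white vial cooling unit needs its service panel closed: first slide the black vent grip along its track until it stands level with the green pointer, then, with the panel still standing up, turn the yellow quarter-turn fastener clockwise until the black slot on its wing lines up with the two red marks on the panel. Last, press the sprung grey panel all the way down onto its frame, for instance on its blue pad, and finish while still holding it pressed down. Leave the vials, bottles, phone and dish where they are.

Things in the scene. Friction and masses are not known exactly. Their poses are not given: they have to be found in the camera images.
- unit: white vial cooling unit, fixed to the table, 280 (x) x 360 (y) x 85 mm high, origin at the centre of its underside; its front (vent side) faces its own -x. On its flat top (z = 85): vent track centred at own x -95, y 0; aluminium panel frame, 150 (x) x 240 (y) mm outside and 6 high, centred at own x 40, y -50; blue vial tray 100 x 75 mm, 14 high, at own x 40, y 128
- vent (a joint): position of the black vent grip along its track in m, 0 to 0.12, growing toward the unit's +y; at 0.06 it is at own y 0 of the unit; friction about 1.5 N, it stays where it is left
- vent_top (a point): centre of the top face of the black vent grip, a block 28 (x) x 20 (y) x 40 mm high; its underside is 14.5 mm above the unit's top, its top face 54.5 mm above it; the track is 40 mm wide, 170 long and 14 high; axes as the unit's
- pointer: green pointer, fixed, 16 (x) x 10 (y) x 4 mm foot beside the track on the panel side, with a thin painted arm 19 mm high reaching over the track edge (the arm cannot be touched); origin under the foot's centre on the unit's top; axes as the unit's; the grip is level with it when the centre of the grip has the same y along the unit as this origin
- panel (a joint): how far the panel is pressed down in m: 0 standing up (its underside 8 mm above the frame), 0.008 flat on the frame; springs push it up: it starts to move at about 5 N of push and is fully down at about 10 N, and it springs up when let go. It only moves straight up and down
- press_pad (a point): centre of the top of the round blue pad (40 mm across, 3 mm high) on the grey panel; the panel is 130 (x) x 220 (y) x 10 mm, its centre 60 mm toward the unit's -y from this point, its top face 109 mm above the table when up; axes as the unit's
- wing (a joint): angle of the yellow fastener in rad, growing clockwise seen from above, stops at 0 and 1.95; at 0 the wing lies along the unit's x; at 1.571 (a quarter turn) its slot lies along the unit's y, in line with the two red marks. Friction torque about 0.05 N m, it stays where it is left
- wing_grip (a point): grip point of the yellow fastener, on its turning axis, 37 mm above the panel's top face and 7 mm below the top of the wing; the wing is an upright bar 52 long x 13 thick x 32 mm high over a round disc 50 mm across whose top is 13 mm above the panel; x axis along the wing and its black slot, z up; 110 mm from the blue pad toward the unit's -y
- vial_a: loose glass vial with red cap, 22 mm across, 45 high, upright in the blue tray; origin under its centre
- vial_b: loose glass vial with blue cap, 22 mm across, 45 high, upright in the blue tray; origin under its centre
- rub_bottle: loose clear bottle with blue label, 64 mm across, 180 high, on the table; origin under its centre
- white_bottle: loose white bottle, 66 mm across, 200 high, on the table; origin under its centre
- phone: loose black phone lying flat, 150 x 72 x 9 mm; origin under its centre
- dish: loose steel dish, 100 mm across, 35 high; origin under its centre

How it is judged (in metres and radians):
On the way, in this order (a step that is already met when the one before it is completed fails the run):
1. the vent grip stands level with the green pointer, at rest, panel still up (y of vent_top in the frame of pointer between -0.007 and 0.007 m and velocity of joint vent between -0.01 and 0.01 m/s and value of joint panel below 0.004 m), for 0.2 s.
2. the fastener's slot is in line with the red marks, at rest, panel still up (y of vent_top in the frame of pointer between -0.007 and 0.007 m and value of joint wing between 1.42 and 1.72 rad and velocity of joint wing between -0.1 and 0.1 rad/s and value of joint panel below 0.004 m), for 0.2 s.
3. the panel is pressed down onto its frame by the robot (y of vent_top in the frame of pointer between -0.007 and 0.007 m and value of joint wing between 1.42 and 1.72 rad and value of joint panel above 0.0065 m and contact force between any of the fingers, the arm and unit above 5 N), for 0.3 s.
At the end, for the whole second after the job is handed in: the vent grip is level with the pointer within 7 mm, the slot is in line with the red marks within 0.15 rad (about 8.5 degrees), and the robot is still holding the panel down, at rest, at least 6.5 of its 8 mm, pushing on the unit's panel with over 5 N (all of step 3 and velocity of joint panel between -0.01 and 0.01 m/s); the arm keeps its last pose, push and grip.
It fails at once if a vial, bottle, the phone or the dish was moved more than 30 mm or knocked over (distance of any of vial_a, vial_b, rub_bottle, white_bottle, phone, dish from where it was at the start of the episode above 0.03 m or angle between any of vial_a, vial_b, rub_bottle, white_bottle, phone, dish's own z axis and vertical above 0.5 rad).
It also fails if it takes over 64 s, if anything falls off the work surface, if the arm or the gripper's body presses on something with over 40 N, if the wrist force passes 120 N, or if a joint passes its speed limit or range.

## Working session

There is one attempt and no reset: what is moved stays moved. The work goes in short steps, Python scripts to look and compute and a tool call to move; the robot and the scene stay as the last step left them, time stands still between calls to the robot, and variables do not carry over. Pictures are saved under pics/ and viewed, about 8 in all and at most 12, crops included, and the job is handed in when it is done.

Besides the shell and the picture viewer there is one more tool, called after "Call:" as name(argument=value, ...) on one line, values as JSON. move_arm: Moves the arm, as the interface text tells. Its arguments: {"type":"object","properties":{"moves":{"type":"string"}},"required":["moves"]}

```bash
ls; mkdir -p pics
python3 - <<'E'
from cell import env
import cv2,numpy as np
np.set_printoptions(precision=4,suppress=True)
s=env.get_state();print(s)
for n in("top","scene","wrist"):
    print(n,env.camera_params(n))
for n in("top","scene"):
    p,d=env.read_camera(n);cv2.imwrite(f"pics/{n}0.png",p);np.save(f"pics/{n}0.npy",d)
E
```

```text
pics
{'time_s': 0.0, 'joint_pos': array([ 1.0354,  0.1245,  1.6517,  0.    ,  1.3675, -0.0826]), 'qd': array([-0.0002,  0.0011,  0.0003,  0.0003, -0.0004,  0.0003]), 'effort': array([ -0.0004, -42.3598, -36.5465,  -0.0001,   0.0069,  -0.    ]), 'tcp_pos': array([284.0788, 583.9607, 230.072 ]), 'tcp_rot': array([ 0.1581,  0.6893, -0.1594,  0.6888]), 'wrist_force': array([ 0.7653, -0.8729,  0.262 ]), 'torque': array([-0.0163, -0.0041, -0.0407]), 'gripper_width': 85.28913912541444}
top {'fx': 509.0546273482377, 'fy': 509.0546273482377, 'cx': 276.08737121003406, 'cy': 206.98377018005294, 'D': array([0.047, 0.   , 0.   , 0.   , 0.   ]), 'R': array([[ 0.0277, -0.9996,  0.0076],
       [-0.9935, -0.0284, -0.1104],
       [ 0.1106, -0.0045, -0.9939]]), 't': array([  -9.1498,  586.6139, 1353.4077])}
scene {'fx': 416.56690556090865, 'fy': 416.56690556090865, 'cx': 282.8559572994368, 'cy': 208.2972427483881, 'D': array([-0.0498,  0.    ,  0.    ,  0.    ,  0.    ]), 'R': array([[ 0.0411,  0.9991,  0.0074],
       [ 0.707 , -0.0238, -0.7068],
       [-0.706 ,  0.0343, -0.7073]]), 't': array([ -64.6602, -321.4949, 1431.8972])}
wrist {'fx': 375.79581251755616, 'fy': 375.79581251755616, 'cx': 282.578917355679, 'cy': 208.0302796256785, 'D': array([-0.0675,  0.    ,  0.    ,  0.    ,  0.    ]), 'mount': array([[  -0.    ,   -0.3001,    0.9539, -142.9051],
       [   1.    ,    0.0004,    0.0002,    0.8722],
       [  -0.0005,    0.9539,    0.3001,  -76.1386],
       [   0.    ,    0.    ,    0.    ,    1.    ]])}
```

View pics/top0.png

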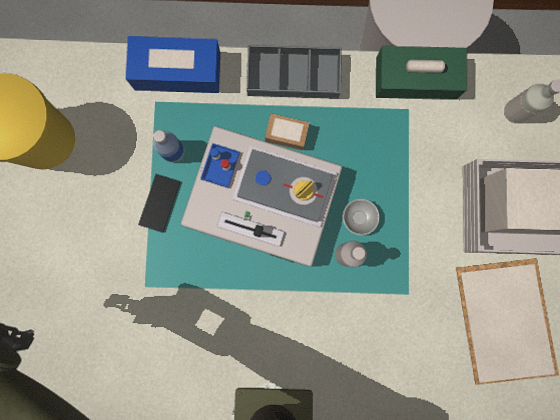

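View pics/scene0.png

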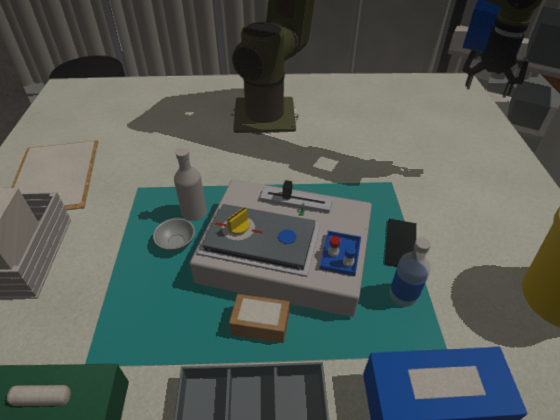

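The top view shows pad (263,178), wing (303,190), grip (264,231) and pointer (247,216). The scene view agrees.

```bash
cat > h.py <<'E'
from cell import env
import cv2,numpy as np
from scipy.spatial.transform import Rotation as Ro
np.set_printoptions(precision=3,suppress=True)
def cam(n,s=None):
    c=env.camera_params(n);K=np.array([[c['fx'],0,c['cx']],[0,c['fy'],c['cy']],[0,0,1]])
    if n=="wrist":
        R=Ro.from_quat(s['tcp_rot']).as_matrix();M=c['mount']
        Rw=R@M[:3,:3];C=R@M[:3,3]+s['tcp_pos']
    else: Rw=c['R'].T;C=-Rw@c['t']
    return K,c['D'],Rw,C
def ray(c,px,z):
    K,D,Rw,C=c
    u=cv2.undistortPoints(np.array(px,float).reshape(-1,1,2),K,D)[:,0]
    d=np.c_[u,np.ones(len(u))]@Rw.T
    return C+d*((z-C[2])/d[:,2])[:,None]
def blobs(p,lo,hi,amin=10,box=None):
    m=cv2.inRange(cv2.cvtColor(p,cv2.COLOR_BGR2HSV),lo,hi)
    if box: k=np.zeros_like(m);x0,y0,x1,y1=box;k[y0:y1,x0:x1]=1;m*=k
    n,l,st,ce=cv2.connectedComponentsWithStats(m)
    return m,l,[(i,st[i,4],ce[i]) for i in range(1,n) if st[i,4]>=amin]
E
python3 - <<'E'
from h import *
p=cv2.imread("pics/top0.png");c=cam("top");B=(180,120,345,270)
for nm,lo,hi,z in(("blue",(100,120,60),(125,255,255),112),("yel",(18,120,80),(35,255,255),150),("blk",(0,0,0),(180,255,50),139.5),("grn",(45,110,30),(80,255,255),95),("red",(0,140,80),(8,255,255),109)):
    for i,a,ce in blobs(p,lo,hi,6,B)[2]: print(nm,a,ce,ray(c,ce,z))
cv2.imwrite("pics/top0c.png",cv2.resize(p[115:275,170:350],None,fx=4,fy=3.7,interpolation=cv2.INTER_CUBIC))
# corners of unit top by eye
print(ray(c,[[215,127],[341,166],[311,265],[182,227]],85))
E
```

```text
blue 32 [180.781 149.188] [[721.214 258.528 112.   ]]
blue 918 [219.292 165.535] [[681.333 157.449 112.   ]]
blue 174 [262.609 177.471] [[653.413  44.639 112.   ]]
yel 271 [303.542 189.712] [[618.963 -59.504 150.   ]]
blk 42 [240.238 225.405] [[525.874  96.131 139.5  ]]
blk 13 [260.308 227.538] [[521.945  45.848 139.5  ]]
blk 39 [264.154 234.333] [[505.242  35.726 139.5  ]]
grn 14 [246.5 214. ] [[559.191  83.858  95.   ]]
red 43 [224.837 163.395] [[687.96  143.664 109.   ]]
red 12 [287.333 185.333] [[635.222 -19.76  109.   ]]
red 12 [318.333 195.083] [[ 612.11  -100.323  109.   ]]
[[ 789.973  175.852   85.   ]
 [ 694.617 -160.813   85.   ]
 [ 432.525  -86.798   85.   ]
 [ 521.476  250.644   85.   ]]
```

View pics/top0c.png

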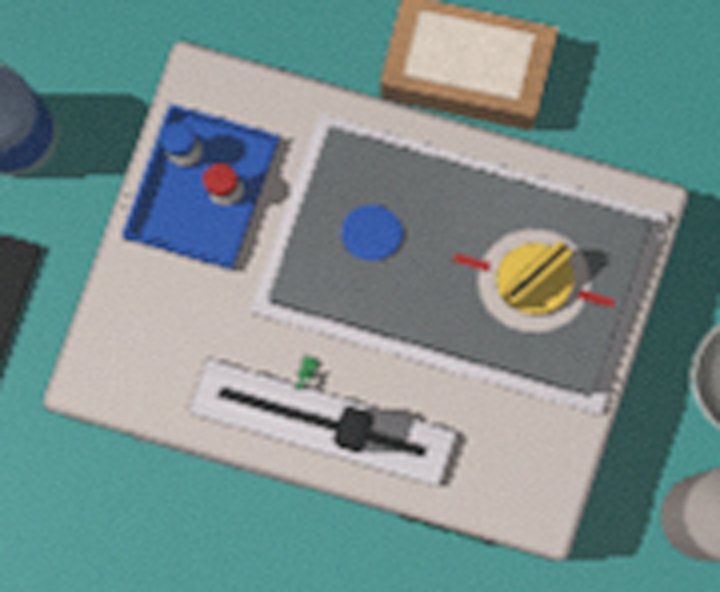

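```bash
cat >> h.py <<'E'
def plan(pos,yaw):
    """shift (mm, present tool axes) and turn (deg) to point down at pos with jaws along world heading yaw (deg, mod 180)"""
    s=env.get_state();R=Ro.from_quat(s['tcp_rot']).as_matrix()
    best=None
    for k in(0,180):
        a=np.radians(yaw+k);y=np.array([np.cos(a),np.sin(a),0]);x=np.array([0,0,-1.])
        T=np.c_[x,y,np.cross(x,y)];rv=np.degrees(Ro.from_matrix(R.T@T).as_rotvec())
        if best is None or np.linalg.norm(rv)<np.linalg.norm(best):best=rv
    print("t",s['time_s'],"tcp",s['tcp_pos'],"axes y",R[:,1],"z",R[:,2],"q6",s['joint_pos'][5],"F",s['wrist_force'],"w",s['gripper_width'])
    print("shift",R.T@(np.array(pos)-s['tcp_pos']),"turn",best)
E
python3 - <<'E'
from h import *
plan((515,48,230),74.5)
E
```

```text
t 0.1 tcp [284.099 584.008 230.146] axes y [ 0.437  0.899 -0.002] z [ 0.899 -0.437 -0.   ] q6 -0.08260838226760239 F [0.511 0.182 0.346] w 85.24295034032784
shift [   0.817 -380.986  442.118] turn [-10.442  -0.019   0.11 ]
```

Call:
move_arm(moves="-1 0 -0.024 0.0275 0 0 0;-1 0 -0.024 0.0275 0 0 0;-1 0 -0.024 0.0275 0 0 0;-1 0 -0.024 0.0275 0 0 0;-1 0 -0.024 0.0275 0 0 0;-1 0 -0.024 0.0275 0 0 0;-1 0 -0.024 0.0275 0 0 0;-1 0 -0.024 0.0275 0 0 0")

```text
time_s: 0.77
tcp_pos: [398.2, 313.8, 230.8]
tcp_rot: [0.158, 0.689, -0.159, 0.689]
wrist_force: [0.6, 1.1, 0.1]
gripper_width: 85.0
```

Call:
move_arm(moves="-1 0 -0.024 0.0275 0 0 0;-1 0 -0.024 0.0275 0 0 0;-1 0 -0.024 0.0275 0 0 0;-1 0 -0.024 0.0275 0 0 0;-1 0 -0.024 0.0275 0 0 0;-1 0 -0.024 0.0275 0 0 0;-1 0 -0.024 0.0275 -5.2 0 0;-1 0 0 0 -5.2 0 0")

```text
time_s: 1.43
tcp_pos: [499.2, 75.4, 230.9]
tcp_rot: [0.095, 0.7, -0.097, 0.701]
wrist_force: [-0.1, -0.1, 0.4]
gripper_width: 85.4
```

Run:
```python
from h import *
s=env.get_state()
plan((515,48,230),74.5)
p,d=env.read_camera("wrist");cv2.imwrite("pics/w1.png",p);np.save("pics/w1.npy",d);np.savez("pics/w1s.npz",**s)
c=cam("wrist",s)
for nm,lo,hi,z in(("blue",(100,120,60),(125,255,255),112),("yel",(18,120,80),(35,255,255),150),("blk",(0,0,0),(180,255,45),139.5),("grn",(45,110,30),(80,255,255),89),("red",(0,140,80),(8,255,255),109)):
    for i,a,ce in blobs(p,lo,hi,30)[2]: print(nm,a,ce,ray(c,ce,z)[0])
```

```text
t 1.4333 tcp [499.214  75.378 230.933] axes y [ 0.27   0.963 -0.002] z [ 0.963 -0.27   0.001] q6 -1.2527264935766829 F [-0.083 -0.056  0.446] w 85.41646395027125
shift [  0.997 -22.108  22.58 ] turn [-0.135  0.041  0.123]
blue 2032 [534.76 321.76] [659.503 251.922 112.   ]
blue 405 [465.454 317.422] [637.057 193.874 112.   ]
blue 1131 [389.615 366.003] [667.37  124.459 112.   ]
blue 1356 [297.165 372.319] [651.718  46.361 112.   ]
yel 1351 [177.293 374.207] [597.709 -32.692 150.   ]
blk 4074 [535.699 207.924] [543.026 241.09  139.5  ]
blk 104 [146.577 151.865] [438.407   3.864 139.5  ]
blk 929 [249.503 227.341] [504.311  51.731 139.5  ]
blk 34857 [276.414 375.472] [626.68   35.435 139.5  ]
blk 76 [434.421 297.197] [591.137 163.472 139.5  ]
blk 199 [310.136 298.653] [567.546  77.239 139.5  ]
grn 164 [313.226 254.36 ] [558.102  85.778  89.   ]
red 148 [219.547 371.297] [635.469 -19.187 109.   ]
```

View pics/w1.png

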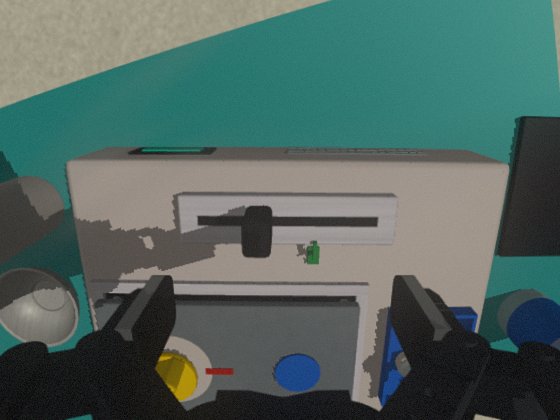

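Run:
```python
from h import *
s=dict(np.load("pics/w1s.npz"));p=cv2.imread("pics/w1.png");d=np.load("pics/w1.npy");c=cam("wrist",s)
uy=np.array([.267,.964,0])
m,_,_=blobs(p,(45,110,30),(80,255,255),1,(290,235,340,275))
for r in range(238,270):
    x=np.where(m[r])[0]
    if len(x):
        q=ray(c,[[x.min(),r],[x.max(),r]],87);print(r,x.min(),x.max(),np.median(d[r,x]).round(),q@uy, end=';')
print()
g=cv2.cvtColor(p,cv2.COLOR_BGR2GRAY)
for r in range(200,262,4):
    x=243-8+np.where(g[r,235:280]<50)[0]
    if len(x):
        q=ray(c,[[x.min(),r],[x.max(),r]],139.5);print(r,x.min(),x.max(),np.median(d[r,250:265]),q[0],q@uy)
# unit front edges for yaw: track outline corners by eye
t=ray(c,[[181,194],[394,194],[181,239],[394,242]],99);print(t,np.degrees(np.arctan2(*(t[1]-t[0])[:2])),np.degrees(np.arctan2(*(t[3]-t[2])[:2])))
print(t@uy)
```

```text
242 315 315 292.0 [233.079 233.079];243 314 315 291.0 [232.275 233.101];244 314 316 291.0 [232.297 233.95 ];245 314 316 292.0 [232.318 233.973];246 313 316 292.0 [231.511 233.996];247 308 317 308.0 [227.388 234.849];248 308 318 307.0 [227.405 235.703];249 308 318 309.0 [227.423 235.727];250 308 318 308.0 [227.44  235.752];251 313 318 295.0 [231.616 235.777];252 313 318 294.0 [231.637 235.802];253 313 318 295.0 [231.658 235.827];254 310 317 295.0 [229.177 235.017];255 308 317 310.0 [227.527 235.042];256 308 317 310.0 [227.544 235.066];257 308 318 303.0 [227.562 235.928];258 308 317 311.0 [227.579 235.115];259 308 317 311.0 [227.597 235.14 ];260 308 317 312.0 [227.615 235.165];261 308 317 313.0 [227.633 235.19 ];262 308 317 312.0 [227.651 235.215];263 308 317 313.0 [227.668 235.24 ];
208 248 269 276.49744 [491.153  54.76  139.5  ] [183.926 197.674]
212 246 270 267.3786 [493.432  52.679 139.5  ] [182.529 198.294]
216 235 271 259.16162 [494.133  44.859 139.5  ] [175.177 198.918]
220 235 278 251.86629 [496.793  44.003 139.5  ] [175.063 203.51 ]
224 235 279 249.49269 [499.472  43.142 139.5  ] [174.948 204.157]
228 242 270 249.56094 [503.419  46.774 139.5  ] [179.503 198.154]
232 242 270 250.50444 [506.139  45.916 139.5  ] [179.402 198.119]
236 242 270 250.99513 [508.878  45.05  139.5  ] [179.299 198.082]
240 242 270 251.93658 [511.638  44.179 139.5  ] [179.195 198.046]
244 243 270 253.33432 [514.597  43.952 139.5  ] [179.767 198.009]
248 243 269 253.99956 [517.398  43.069 139.5  ] [179.663 197.294]
252 243 269 254.84132 [520.219  42.179 139.5  ] [179.559 197.254]
256 247 265 256.69287 [523.789  43.917 139.5  ] [182.188 194.483]
[[477.947   1.479  99.   ]
 [521.52  157.819  99.   ]
 [512.698 -11.396  99.   ]
 [560.517 150.644  99.   ]] 15.57342014963694 16.441712354411013
[129.038 291.384 125.905 294.879]
```

Grip centre is at about (514,53.5), the pointer 43 mm along +y from it, unit yaw about -15.7°. I'll go down and grasp the grip across its 20 mm width.

Call:
move_arm(moves="-1 0 -0.0085 0.010 0 0 0;-1 0 -0.0085 0.010 0 0 0;-1 0.03 0 0 0 0 0;-1 0.03 0 0 0 0 0;-1 0.03 0 0 0 0 0;-1 0.028 0 0 0 0 0;-1 0 0 0 0 0 0;-1 0 0 0 0 0 0")

```text
time_s: 2.15
tcp_pos: [511.4, 58.7, 111.8]
tcp_rot: [0.095, 0.702, -0.096, 0.699]
wrist_force: [0.7, -0.4, 0.4]
gripper_width: 85.6
```

Call:
move_arm(moves="0.2 0 0 0 0 0 0;0.6 0 0 0 0 0 0;0.7 0 0 0 0 0 0;0.8 0 0 0 0 0 0;0.9 0 0 0 0 0 0;1 0 0 0 0 0 0;1 0 0 0 0 0 0;1 0 0 0 0 0 0")

```text
time_s: 2.82
tcp_pos: [513.2, 58.4, 114.7]
tcp_rot: [0.096, 0.7, -0.096, 0.701]
wrist_force: [-1.2, -1.0, 6.0]
gripper_width: 18.5
```

Call:
move_arm(moves="1 0 0.006 0 0 0 0;1 0 0.006 0 0 0 0;1 0 0.006 0 0 0 0;1 0 0.006 0 0 0 0;1 0 0.006 0 0 0 0;1 0 0.006 0 0 0 0;1 0 0.0025 0 0 0 0;1 0 0 0 0 0 0")

```text
time_s: 3.48
tcp_pos: [524.1, 96.2, 114.7]
tcp_rot: [0.096, 0.7, -0.095, 0.702]
wrist_force: [0.8, 0.1, 5.4]
gripper_width: 18.9
```

Run:
```python
from h import *
s=env.get_state();plan((0,0,0),74.4)
p,d=env.read_camera("wrist");cv2.imwrite("pics/w2.png",p)
p,d=env.read_camera("scene");cv2.imwrite("pics/s2.png",p)
```

```text
t 3.4833 tcp [524.07   96.201 114.7  ] axes y [0.268 0.963 0.001] z [ 0.963 -0.268  0.003] q6 -1.2192920406454746 F [0.805 0.109 5.417] w 18.940074606275726
shift [ 113.107 -233.217 -479.455] turn [ 0.064  0.15  -0.082]
```

View pics/w2.png

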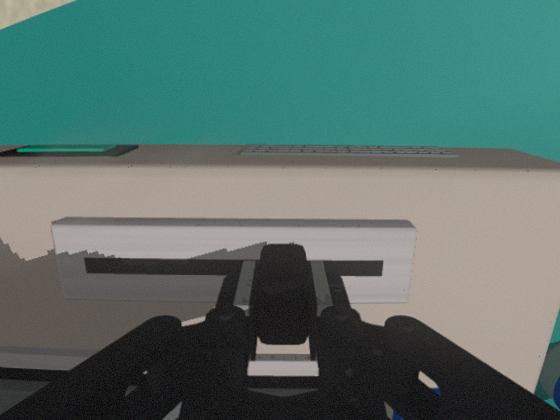

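The grip sits between the pads (column 284), but the pointer is hidden by the fingers. I'll release, rise and check.

Call:
move_arm(moves="0.4 0 0 0 0 0 0;0 0 0 0 0 0 0;-0.5 0 0 0 0 0 0;-1 -0.005 0 0 0 0 0;-1 -0.025 0 0 0 0 0;-1 -0.03 0 0 0 0 0;-1 -0.03 0 0 0 0 0;-1 -0.026 0 0 0 0 0")

```text
time_s: 4.25
tcp_pos: [522.8, 95.6, 231.3]
tcp_rot: [0.096, 0.7, -0.096, 0.701]
wrist_force: [0.4, -0.1, 0.5]
gripper_width: 85.4
```

```bash
cat > chk.py <<'E'
from h import *
import sys
s=env.get_state();plan((0,0,0),74.4)
p,d=env.read_camera("wrist");cv2.imwrite(f"pics/{sys.argv[1]}.png",p)
c=cam("wrist",s);uy=np.array([.2685,.9633,0])
m,l,b=blobs(p,(45,110,30),(80,255,255),40,(150,200,420,300))
print([(a,ce) for _,a,ce in b])
for r in range(200,300):
    x=np.where(m[r])[0]
    if len(x)and r%3==0:print(r,x.min(),x.max(),ray(c,[[x.min(),r],[x.max()+1,r]],87)@uy, end=';')
print()
g=cv2.cvtColor(p,cv2.COLOR_BGR2GRAY)
for r in range(210,262,4):
    x=np.where(g[r,200:350]<50)[0]+200
    if len(x):
        q=ray(c,[[x.min(),r],[x.max()+1,r]],139.5);print(r,x.min(),x.max(),np.median(d[r,x]),q@uy,(q@uy).mean())
E
python3 chk.py w3
```

```text
t 4.25 tcp [522.817  95.609 231.259] axes y [0.268 0.963 0.   ] z [ 0.963 -0.268  0.001] q6 -1.2196451899844916 F [ 0.356 -0.065  0.471] w 85.40111299685445
shift [ 230.931 -232.27  -478.206] turn [ 0.056  0.033 -0.013]
[(np.int32(99), array([281.02 , 239.091]))]
237 276 286 [227.943 236.978];240 276 286 [227.931 236.991];243 276 286 [227.919 237.003];
210 270 297 246.42598 [225.042 243.403] 234.22272224547197
214 270 297 247.11536 [225.017 243.44 ] 234.22858372926038
218 270 297 248.07617 [224.992 243.477] 234.23449968134548
222 270 297 248.89218 [224.966 243.515] 234.24047094234135
226 270 297 249.58002 [224.94  243.553] 234.2464983725016
230 271 296 250.64865 [225.58  242.925] 234.25252856684745
234 277 277 252.32928 [229.573 230.242] 229.90729458912543
```

View pics/w3.png

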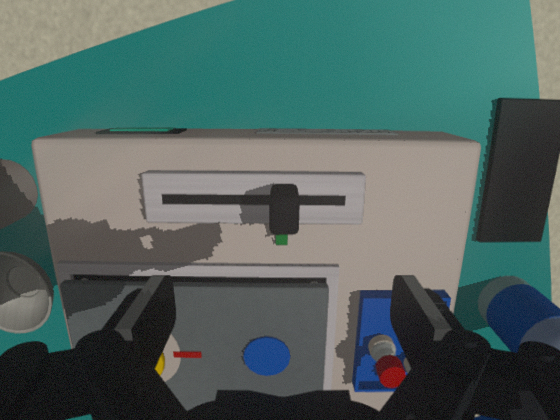

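Grip at 234.2 against pointer at 232.5 mm along unit y: 1.8 mm apart, so level. Next I'll move sideways for a clear view of the wing.

Call:
move_arm(moves="-1 0 -0.03 0 0 0 0;-1 0 -0.03 0 0 0 0;-1 0 -0.03 0 0 0 0;-1 0 -0.03 0 0 0 0;-1 0 -0.0035 0 0 0 0;-1 0 0 0 0 0 0")

```text
time_s: 4.8
tcp_pos: [489.3, -24.6, 229.3]
tcp_rot: [0.097, 0.7, -0.097, 0.7]
wrist_force: [-0.3, 0.2, -1.0]
gripper_width: 85.3
```

```bash
cat > wing.py <<'E'
from h import *
import sys
s=env.get_state();plan((623,-60.5,200),74.4)
p,d=env.read_camera("wrist");cv2.imwrite(f"pics/{sys.argv[1]}.png",p)
c=cam("wrist",s)
for nm,lo,hi,z in(("blue",(100,120,60),(125,255,255),112),("yel",(18,120,60),(35,255,255),153),("red",(0,140,80),(8,255,255),109)):
    for i,a,ce in blobs(p,lo,hi,60,(150,200,500,420))[2]: print(nm,a,ce,ray(c,ce,z)[0])
cv2.imwrite(f"pics/{sys.argv[1]}c.png",cv2.resize(p[290:420,200:380],None,fx=4,fy=4,interpolation=cv2.INTER_CUBIC))
E
python3 wing.py w4
```

```text
t 4.8 tcp [489.341 -24.572 229.274] axes y [0.271 0.963 0.   ] z [ 0.963 -0.271  0.   ] q6 -1.4563306146057715 F [-0.262  0.229 -0.963] w 85.34390965485208
shift [ 29.276   1.624 138.393] turn [-0.12   0.001 -0.008]
blue 320 [495.719 329.625] [646.13  117.463 112.   ]
blue 404 [399.938 360.48 ] [652.954  33.912 112.   ]
yel 2620 [283.411 364.682] [595.751 -53.019 153.   ]
red 152 [234.013 355.651] [ 611.449 -100.869  109.   ]
red 154 [334.377 356.429] [635.334 -19.01  109.   ]
```

View pics/w4c.png

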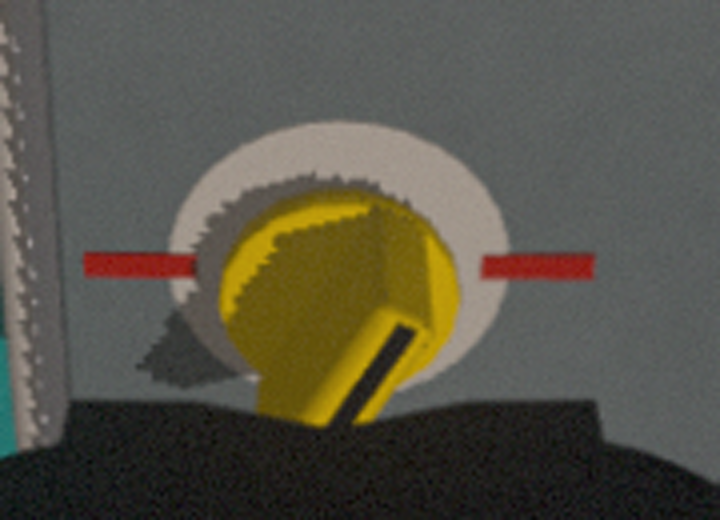

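Run:
```python
from h import *
s=env.get_state();c=cam("wrist",s)
q=ray(c,[[301.2,371.7],[286,395.5]],153);v=q[1]-q[0];h=np.degrees(np.arctan2(v[1],v[0]))
r=ray(c,[[234,355.6],[334.4,356.4]],109);w=r[1]-r[0];uyh=np.degrees(np.arctan2(w[1],w[0]))
print(q,"slot heading",h,"marks heading",uyh,"wing angle",(uyh-90-h),"to turn",180-(uyh-h) )
plan((*r.mean(0)[:2],200),h+90);print(r.mean(0))
```

```text
[[605.571 -41.236 153.   ]
 [623.89  -57.637 153.   ]] slot heading -41.83903040255491 marks heading 73.78218089226657 wing angle 25.621211294821478 to turn 64.37878870517852
t 4.85 tcp [489.629 -23.613 229.265] axes y [0.27  0.963 0.001] z [ 0.963 -0.27  -0.   ] q6 -1.4560080985816262 F [0.281 0.724 0.169] w 85.12381720147827
shift [ 29.257   2.312 138.554] turn [26.201 -0.011 -0.029]
[623.68  -58.721 109.   ]
```

Call:
move_arm(moves="-1 0 0.002 0.0277 0 0 0;-1 0 0 0.0277 0 0 0;-1 0 0 0.0277 0 0 0;-1 0 0 0.0277 0 0 0;-1 0 0 0.0277 0 0 0;-1 0.015 0 0 6.5 0 0;-1 0.014 0 0 6.5 0 0;-1 0 0 0 6.5 0 0")

```text
time_s: 5.52
tcp_pos: [622.8, -56.7, 196.0]
tcp_rot: [0.214, 0.676, -0.214, 0.672]
wrist_force: [0.2, -0.1, -1.6]
gripper_width: 85.8
```

Call:
move_arm(moves="-1 0 0 0 6.5 0 0;-1 0 0 0 0 0 0;-1 0 0 0 0 0 0")

```text
time_s: 5.77
tcp_pos: [624.1, -57.3, 200.1]
tcp_rot: [0.249, 0.662, -0.249, 0.662]
wrist_force: [0.0, -0.3, 0.7]
gripper_width: 85.3
```

Run:
```python
from h import *
plan((623.5,-59.3,127),48.2)
s=env.get_state()
p,d=env.read_camera("wrist");cv2.imwrite("pics/w5.png",p)
```

```text
t 5.7667 tcp [624.082 -57.263 200.091] axes y [0.66  0.751 0.   ] z [ 0.751 -0.66  -0.   ] q6 -1.0274303087414551 F [ 0.02  -0.261  0.711] w 85.30590632925275
shift [73.09  -1.921  0.936] turn [ 0.507 -0.023 -0.005]
```

View pics/w5.png

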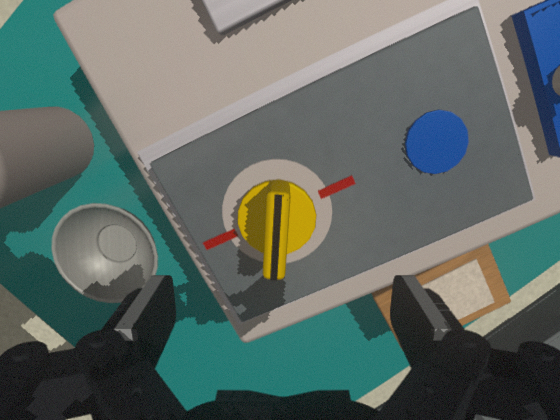

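Wing is nearly vertical in this view, slot (280,197)-(275,277), about 3.5° clockwise of the jaws and centred within a few mm. Correct and descend.

Call:
move_arm(moves="-1 0.018 -0.002 0.001 3.5 0 0;-1 0.018 0 0 0 0 0;-1 0.018 0 0 0 0 0;-0.5 0.012 0 0 0 0 0;0 0.005 0 0 0 0 0;0.3 0 0 0 0 0 0;0.5 0 0 0 0 0 0;0.5 0 0 0 0 0 0")

```text
time_s: 6.48
tcp_pos: [624.1, -60.8, 130.9]
tcp_rot: [0.271, 0.652, -0.271, 0.654]
wrist_force: [0.9, -0.0, -0.2]
gripper_width: 25.4
```

Call:
move_arm(moves="0.6 0 0 0 0 0 0;0.7 0 0 0 0 0 0;0.8 0 0 0 0 0 0;0.9 0 0 0 0 0 0;1 0 0 0 0 0 0;1 0 0 0 0 0 0")

```text
time_s: 6.98
tcp_pos: [623.2, -61.6, 130.8]
tcp_rot: [0.27, 0.653, -0.271, 0.654]
wrist_force: [-4.4, -4.0, 4.5]
gripper_width: 11.8
```

Run:
```python
from h import *
plan((623.5,-59.3,127),-16)
```

```text
t 6.9833 tcp [623.211 -61.645 130.792] axes y [ 0.708  0.707 -0.001] z [ 0.707 -0.708  0.002] q6 -0.9676567993679055 F [-4.413 -3.973  4.466] w 11.845517850045484
shift [ 3.788  1.866 -1.461] turn [60.968  0.111  0.011]
```

Call:
move_arm(moves="1 -0.001 -0.001 0 0 0 0;1 0 0 0 6.1 0 0;1 0 0 0 6.1 0 0;1 0 0 0 6.1 0 0;1 0 0 0 6.1 0 0;1 0 0 0 6.1 0 0;1 0 0 0 6.1 0 0;1 0 0 0 0 0 0")

```text
time_s: 7.65
tcp_pos: [622.1, -62.2, 131.0]
tcp_rot: [0.463, 0.534, -0.464, 0.534]
wrist_force: [-6.0, -2.4, 3.7]
gripper_width: 11.9
```

Run:
```python
from h import *
plan((623.5,-59.3,127),-16);print(env.get_state()['torque'])
```

```text
t 7.65 tcp [622.054 -62.224 130.985] axes y [ 0.99   0.142 -0.001] z [ 0.142 -0.99   0.001] q6 -0.32640122112884956 F [-6.034 -2.387  3.665] w 11.940231953244428
shift [ 3.979  1.85  -2.695] turn [24.149  0.09   0.047]
[-0.608  0.765 -0.009]
```

Call:
move_arm(moves="1 0 -0.001 0 6 0 0;1 0 0 0 6 0 0;1 0 0 0 6 0 0;1 0 0 0 6 0 0;1 0 0 0 0 0 0;1 0 0 0 0 0 0;1 0 0 0 0 0 0")

```text
time_s: 8.23
tcp_pos: [621.2, -62.2, 131.0]
tcp_rot: [-0.562, -0.428, 0.563, -0.428]
wrist_force: [-4.5, -3.4, 4.2]
gripper_width: 11.9
```

Run:
```python
from h import *
plan((623.5,-59.3,127),-16);print(env.get_state()['torque'])
```

```text
t 8.2333 tcp [621.219 -62.171 130.975] axes y [ 0.964 -0.267 -0.   ] z [-0.267 -0.964  0.001] q6 0.08574803537321006 F [-4.451 -3.353  4.239] w 11.931007295431353
shift [ 3.97   1.432 -3.381] turn [0.503 0.068 0.012]
[-0.62   0.696 -0.032]
```

Call:
move_arm(moves="0.6 0 0 0 0 0 0;0.2 0 0 0 0 0 0;-0.3 0 0 0 0 0 0;-0.5 -0.01 0 0 0 0 0;-1 -0.03 0 0 0 0 0;-1 -0.03 0 0 0 0 0;-1 -0.03 0 0 0 0 0;-1 0 0 0 0 0 0")

```text
time_s: 8.9
tcp_pos: [625.2, -61.9, 239.7]
tcp_rot: [0.567, 0.424, -0.56, 0.431]
wrist_force: [1.0, 0.1, 1.3]
gripper_width: 85.0
```

Run:
```python
from h import *
plan((652.5,45.5,150),-16)
s=env.get_state()
p,d=env.read_camera("wrist");cv2.imwrite("pics/w6.png",p)
```

```text
t 8.9 tcp [625.236 -61.88  239.73 ] axes y [ 0.963 -0.269  0.014] z [-0.269 -0.963 -0.002] q6 0.0878583135597652 F [1.024 0.09  1.299] w 85.03458819072405
shift [  89.868   -3.849 -110.608] turn [ 0.404 -0.097 -0.791]
```

View pics/w6.png

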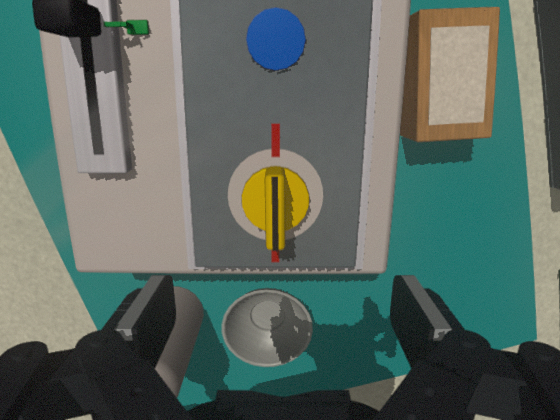

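Slot (column 275) lines up with both red marks (275,140) and (276,257). Shutting the fingers and going over the pad, then pressing.

Call:
move_arm(moves="0 0 -0.001 -0.0277 0 0 0;0.5 0 -0.001 -0.0277 0 0 0;1 0 -0.001 -0.0277 0 0 0;1 0 -0.001 -0.0277 0 0 0;1 0.025 0 0 0 0 0;1 0.03 0 0 0 0 0;1 0.03 0 0 0 0 0;1 0.01 0 0 0 0 0")

```text
time_s: 9.62
tcp_pos: [643.9, 46.8, 129.0]
tcp_rot: [-0.561, -0.43, 0.566, -0.425]
wrist_force: [-0.8, -0.5, -0.7]
gripper_width: -0.3
```

Call:
move_arm(moves="1 0.01 0 0 0 0 0;1 0 0 0 0 0 0;1 0 0 0 0 0 0")

```text
time_s: 9.87
tcp_pos: [648.0, 46.1, 126.1]
tcp_rot: [0.564, 0.427, -0.563, 0.427]
wrist_force: [-0.2, -0.2, -0.8]
gripper_width: -0.1
```

Run:
```python
from h import *
plan((652.5,45.5,104),-16)
```

```text
t 9.8667 tcp [647.969  46.133 126.111] axes y [ 0.963 -0.27   0.001] z [-0.27  -0.963 -0.   ] q6 0.26152814421069015 F [-0.192 -0.221 -0.767] w -0.05265542872402062
shift [22.115  4.516 -0.606] turn [ 0.35  -0.019 -0.045]
```

Call:
move_arm(moves="1 0.005 0.004 0 0 0 0;1 0.005 0 0 0 0 0;1 0.003 0 0 0 0 0;1 0.003 0 0 0 0 0;1 0.002 0 0 0 0 0;1 0.002 0 0 0 0 0;1 0 0 0 0 0 0;1 0 0 0 0 0 0")

```text
time_s: 10.53
tcp_pos: [652.0, 45.0, 107.3]
tcp_rot: [0.564, 0.427, -0.563, 0.428]
wrist_force: [-1.9, -0.9, 7.5]
gripper_width: -0.0
```

Call:
move_arm(moves="1 0.002 0 0 0 0 0;1 0.002 0 0 0 0 0;1 0.001 0 0 0 0 0;1 0 0 0 0 0 0;1 0 0 0 0 0 0")

```text
time_s: 10.95
tcp_pos: [652.1, 45.0, 104.0]
tcp_rot: [0.564, 0.427, -0.563, 0.428]
wrist_force: [-6.8, -0.3, 12.9]
gripper_width: -0.0
```

Call:
move_arm(moves="1 0.001 0 0 0 0 0;1 0.001 0 0 0 0 0;1 0 0 0 0 0 0;1 0 0 0 0 0 0")

```text
time_s: 11.28
tcp_pos: [652.2, 45.0, 103.9]
tcp_rot: [0.564, 0.427, -0.563, 0.428]
wrist_force: [-10.6, -0.4, 21.1]
gripper_width: -0.1
```

The panel has bottomed: 104 mm height as expected, force rising to 21 N without motion. One last look before handing in.

Run:
```python
from h import *
p,_=env.read_camera("scene");q,_=env.read_camera("wrist")
a=cv2.resize(p[170:310,170:390],None,fx=3.6,fy=3,interpolation=cv2.INTER_CUBIC)[:, :790]
cv2.imwrite("pics/end.png",a);cv2.imwrite("pics/endw.png",q)
s=env.get_state();print(s['tcp_pos'],s['wrist_force'],s['time_s'])
```

```text
[652.206  44.969 103.949] [-11.007  -1.04   21.918] 11.3833
```

View pics/end.png

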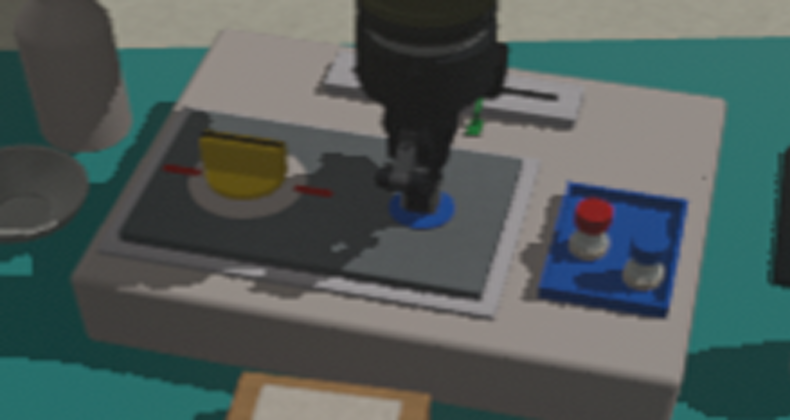

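The panel lies flat on its frame with the fingers on the blue pad (420,205). The wing (240,165) is in line with the red marks, and the vials are upright.

```bash
python3 -c "
from cell import env
print(env.hand_in())"
```

```text
the job is handed in; nothing more can be done
None
```

All three steps are done and the job was handed in at about 11.4 s, with the arm still holding the panel down. The hand-in gave no verdict.

- **Vent:** I slid the vent grip about 39 mm toward the green pointer. After release, the wrist camera put it 1.8 mm off level, inside the 7 mm limit. In the final picture the arm hid the grip, so I did not check it again after pressing.
- **Fastener:** I turned the wing about 61° clockwise, with the panel still up. After release, its slot lay in line with both red marks in the picture, and it still did in the final one.
- **Panel:** I pressed on the blue pad with closed fingers until the pad top was at 104 mm, its height with the panel fully down. The arm is holding it with about 22 N downward and 11 N sideways.
- **Loose items:** The vials are upright in the tray. The white bottle and dish look undisturbed where the final picture shows them. The clear bottle was outside it and the phone barely in view, so I did not recheck them; nothing indicated contact with any loose item.

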